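# Check a chopping board for damp with a moisture meter

## Robot

A 6-joint arm with a two-finger parallel gripper is mounted at the origin on a cart in front of the work surface, level with it; the furniture and walls round the work are solid. World frame = base frame: x ahead of the robot, y to its left, z up, the work surface at z = 0. Lengths are in m, angles in rad, forces in N, time in s.
With the tool pointing down it reaches from about 0.325 to 0.9 m from the base axis. Payload 6.1 kg.
Tool frame: the origin (TCP) lies midway between the tips of the shut fingers; the grasp point (between the pads) lies 19 mm behind it; z points along the fingers, y is the line along which they close (so a half turn about z gives the same grasp; the last joint's range is limited). The gripper opens to 85 mm and grips with 20 to 120 N. Pads are 22 mm wide; open, the fingers measure 114 mm over their backs; the gripper's body (76 mm by 85 mm) begins 54 mm behind the grasp point. The pads swing forward as they close: fully open they stand 13 mm farther back than shut.
Start: joints at [1.003, 0.22, 1.526, -0, 1.395, -0.126], TCP at [0.267, 0.565, 0.231] pointing down, gripper open.
Joint ranges: [-2.98, 2.98], [-0.91, 2.08], [0.09, 2.57], [-1.24, 4.39], [0.2, 2.65], [-2.68, 2.68]. Speed limits (rad/s): [2.57, 2.57, 3.01, 3.14, 3.14, 3.14].

## Interface

Orientations are given as [roll, pitch, yaw] about the fixed x, y, z axes, in that order (R = Rz(yaw) Ry(pitch) Rx(roll)).
In Python, from plant import movep, move_l, set_joints, gripper_to, hold, inverse_kinematics, observe, get_image, get_calibration, Unreachable, job_done gives the robot as it stands. Calls block until the motion is done:
- movep(position, orientation): joint-space move of the TCP to a pose.
- move_l(position, feed=0.15, rotation=None, max_force=None): straight line of the TCP; rotation=None keeps the orientation; feed is the mean speed in m/s. With max_force (N) it stops when the force on the tool has changed by that much, and returns True; else False.
- set_joints(angles): joint-space move.
- gripper_to(opening, f_grip=None): finger opening in m; f_grip is the grip in N (None keeps the last); returns when the fingers have stopped.
- hold(seconds).
- inverse_kinematics(position, orientation): joint angles nearest the present ones, or None.
- observe(): the state.
- get_image(name): name is "scene" or "side" or "wrist"; returns (picture, depth): 420x560x3 uint8, red, green, blue; 420x560 float32, m along the optical axis (not along the pixel's ray), 0 where there is no reading.
- get_calibration(name): a dict with "intrinsics" (3x3 intrinsics, pixels), "dist_coeffs" ([k1, k2, p1, p2, k3] as OpenCV has them; the pictures are not rectified), "world_from_camera" (4x4, takes a point from camera to world coordinates). Camera axes: x right, y down, z forward; pixel columns grow to the right and rows downward; lengths in m; the calibration is good to about 2 mm. A picture is of the moment at which its call begins: read the wrist's pose just before it. get_calibration takes no time and is no camera call; for the wrist camera it gives the pose at the moment of the call.
A pose or a line that the arm cannot do raises Unreachable and nothing moves.
- job_done(): hands the job in; it is judged then, once.
The state is a dict: "time_s": time; "q": joint angles; "joint_velocities": joint speeds; "joint_torque": joint torques, N m; "eef_pos": TCP position; "tcp_rot": TCP orientation; "ft_force": force on the tool from outside, world axes, zero at the start; "torque": the same for the moment, N m; "opening": finger opening in m; "grasp_force": force on a finger pad.
Only numpy, scipy, OpenCV 4.12 (cv2) and the standard library are available. Lean on these libraries where they do the work, as an engineer would, in place of code of your own. Each camera call takes 0.05 s, during which the arm holds its last target. There are 200 camera calls.

## Task

Check the wooden chopping board with the two coloured dots for damp with the yellow hand-held moisture meter that stands in the grey holder: first press its sprung foot lightly on the middle of the green dot, about half way in, keep it there for a good second, and lift it clear of the board; then press it on the middle of the red dot in the same way and finish while still holding it there. While measuring, keep the meter upright and turned so that its wide side lies along the board's long side (the grain). Never press hard on the board, and leave the things standing around alone.

Things in the scene. Friction and masses are not known exactly. Their poses are not given: they have to be found in the camera images.
- meter_grip (a point): Grip point on the centre line of the meter, 108 mm above the sole of its foot. The meter is an upright yellow box 26 mm thick (x), 36 mm wide (y), z up along it, dark display on its -x face, handle from 40 to 130 mm above the sole; below it a black nose (18 x 26 mm, down to 14 mm above the sole) with the sprung foot. 0.14 kg, loose.
- meter_tip (a point): Centre of the sole of the meter's sprung foot: a black rubber bar 8 mm (x) by 24 mm (y) on a brass stem, at the bottom end of the meter, on its centre line. Axes as the meter's. It moves with the foot.
- meter_foot (a joint): How far the sprung foot is pushed up into the meter, in m: 0 is fully out, 0.008 is all the way in. The spring gives about 1 N at first and 0.4 N more for each mm, so half way in is about 2.6 N; after 8 mm it is solid.
- stand: Grey immovable holder, 64 x 74 x 66 mm high, base plate 100 x 100 mm; origin amid its underside, z up. The meter stands in a pocket in its top, on its centre and turned as it is, sunk 16 mm, about 1 mm play per side, the sole hanging 10 mm above the worktop. Lift the meter straight up by 56 mm or more to clear it.
- board: Wooden chopping board lying flat and fast on the worktop, 200 mm (x) by 300 mm (y, the long side and the grain), 21 mm thick; origin in the middle of its underside, z up, top face 21 mm above the worktop.
- green_dot: Green round sticker, 20 mm across, flat on the board's top; origin at its centre on the board's top. The first (reference) spot.
- red_dot: Red round sticker, 20 mm across, flat on the board's top; origin at its centre on the board's top. The second spot, where the meter is held at the end.
- salt_shaker: Salt shaker, 44 mm across, 90 mm high, standing behind the board and the holder; origin in the middle of its underside. Leave alone.
- heart_mug: White mug with red hearts, 87 x 118 mm, 96 mm high, to the right of the board; origin in the middle of its underside. Leave alone.
- tin_small: Small food tin, 57 mm across, 72 mm high, to the right of the board; origin in the middle of its underside. Leave alone.

How it is judged:
By the outcome, as a careful person would: the job done as asked, in the order asked, and still so for the second after the job is handed in, while the arm keeps its last pose, push and grip.
It also fails if it takes over 54 s, if anything falls off the work surface, if the arm or the gripper's body presses on something with over 40 N, if the wrist force passes 120 N, or if a joint passes its speed limit or range.

## Working session

There is one attempt and no reset: what is moved stays moved. The work goes in short steps, each a Python script; the robot and the scene stay as the last script left them, time stands still between calls to the robot, and variables do not carry over. Pictures are saved under pics/ and viewed, at most 10 in all, crops included, and the job is handed in when it is done.

```bash
mkdir -p pics
cat > h.py <<'E'
import numpy as np,cv2
from plant import *
def snap(name,fn):
    c=get_calibration(name);im,d=get_image(name)
    cv2.imwrite(f'pics/{fn}.png',im[:,:,::-1]);np.savez(f'pics/{fn}.npz',im=im,d=d,K=c["intrinsics"],D=c["dist_coeffs"],T=c["world_from_camera"])
def load(fn): return np.load(f'pics/{fn}.npz')
def ray(s,uv):
    p=cv2.undistortPoints(np.array(uv,float).reshape(-1,1,2),s['K'],s['D']).reshape(-1,2)
    r=np.c_[p,np.ones(len(p))]@s['T'][:3,:3].T
    return s['T'][:3,3],r
def onplane(s,uv,z):
    o,r=ray(s,uv); return o+r*((z-o[2])/r[:,2])[:,None]
def cloud(s):
    h,w=s['d'].shape; u,v=np.meshgrid(np.arange(w),np.arange(h))
    o,r=ray(s,np.stack([u,v],-1).reshape(-1,2))
    return (o+r*s['d'].reshape(-1,1)).reshape(h,w,3)
E
python3 - <<'E'
from h import *
for n in ("scene","side","wrist"): snap(n,n+"0"); print(n,get_calibration(n)["world_from_camera"][:3,3])
a=[cv2.imread(f'pics/{n}0.png') for n in("scene","side")]
cv2.imwrite('pics/s.png',a[0])
print(observe())
E
```

```text
scene [-0.30216034 -0.66096106  0.97973269]
side [ 0.56640152 -1.24836457  0.61805576]
wrist [0.20496434 0.5941925  0.37242599]
{'time_s': 0.15, 'q': array([ 1.00294495e+00,  2.21027954e-01,  1.52734116e+00,  3.98064755e-05,
        1.39471292e+00, -1.26092582e-01]), 'joint_velocities': array([-0.00095108, -0.00194878, -0.00213249,  0.00052073, -0.00015032,
        0.00107622]), 'joint_torque': array([ 1.01427784e-03, -4.97485721e+01, -3.89905179e+01, -4.42362307e-06,
        7.18062845e-03,  2.10188483e-05]), 'eef_pos': array([0.26694313, 0.56461399, 0.23046488]), 'tcp_rot': array([-3.14012002e+00, -2.26172155e-04,  2.69982669e+00]), 'ft_force': array([-0.7848286 , -0.51247949, -0.06395536]), 'torque': array([0.00219011, 0.04269585, 0.06357575]), 'grasp_force': 0.0, 'opening': 0.08545749813934853}
```

View pics/scene0.png

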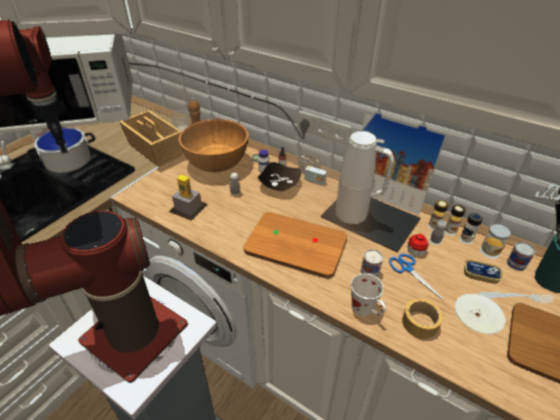

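View pics/side0.png

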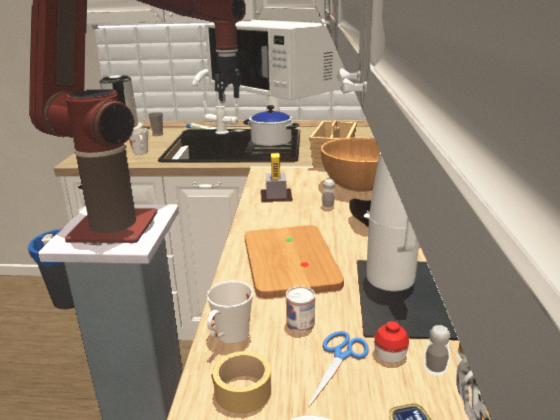

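Scene picture: the meter is at (185,188) in its holder (187,203), the green dot at (276,232), the red dot at (315,240), and the board runs across x 246–346. The side picture agrees. I'll take rough positions from these, then look with the wrist camera.

Run:
```python
from h import *
s=load('scene0')
print('dots',onplane(s,[[276,232],[315,240]],.021).round(3))
print('holder top/meter',onplane(s,[[186,197]],.066).round(3), onplane(s,[[184,178]],.14).round(3))
print('board corners',onplane(s,[[263,214],[346,238],[328,272],[246,248]],.021).round(3))
print('shaker',onplane(s,[[235,192]],.0).round(3))
w=load('wrist0');T=w['T'];q=observe()
from scipy.spatial.transform import Rotation as R
Tt=np.eye(4);Tt[:3,:3]=R.from_euler('xyz',q['tcp_rot']).as_matrix();Tt[:3,3]=q['eef_pos']
print((np.linalg.inv(Tt)@T).round(3)); print(w['K'])
for p in ([0.36,0.3,0.3],[.5,0,.3]):
  for yaw in (0,1.57,-1.57,3.14): print(p,yaw,inverse_kinematics(p,[np.pi,0,yaw]))
```

```text
dots [[ 0.51  -0.114  0.021]
 [ 0.55  -0.239  0.021]]
holder top/meter [[0.441 0.217 0.066]] [[0.451 0.221 0.14 ]]
board corners [[ 0.559 -0.026  0.021]
 [ 0.615 -0.319  0.021]
 [ 0.455 -0.339  0.021]
 [ 0.397 -0.075  0.021]]
shaker [[ 0.62   0.147 -0.   ]]
[[ 0.    -0.962 -0.273  0.069]
 [ 1.     0.001 -0.001 -0.   ]
 [ 0.001 -0.273  0.962 -0.142]
 [ 0.     0.     0.     1.   ]]
[[349.81232631   0.         274.63310635]
 [  0.         349.81232631 213.96159735]
 [  0.           0.           1.        ]]
[0.36, 0.3, 0.3] 0 [ 5.26213393e-01 -2.01322661e-01  1.82354969e+00 -4.44089210e-16
  1.51936562e+00  2.09700972e+00]
[0.36, 0.3, 0.3] 1.57 [ 5.26213393e-01 -2.01322661e-01  1.82354969e+00 -4.44089210e-16
  1.51936562e+00  5.27009720e-01]
[0.36, 0.3, 0.3] -1.57 [ 0.52621339 -0.20132266  1.82354969  0.          1.51936562 -2.61617559]
[0.36, 0.3, 0.3] 3.14 [ 0.52621339 -0.20132266  1.82354969  0.          1.51936562 -1.04299028]
[0.5, 0, 0.3] 0 [-1.57854758e-01 -1.21014285e-01  1.75299153e+00 -4.44089210e-16
  1.50961541e+00  1.41294157e+00]
[0.5, 0, 0.3] 1.57 [-0.15785476 -0.12101429  1.75299153  0.          1.50961541 -0.15705843]
[0.5, 0, 0.3] -1.57 None
[0.5, 0, 0.3] 3.14 [-0.15785476 -0.12101429  1.75299153  0.          1.50961541 -1.72705843]
```

View pics/wrist0.png

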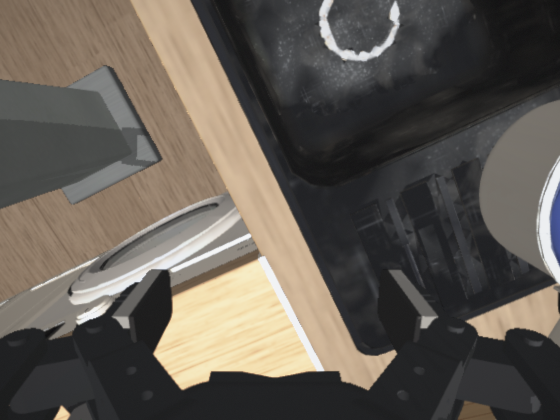

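Run:
```python
from h import *
P=np.pi
movep([.43,.22,.30],[P,0,P-0.2]); hold(.3); snap('wrist','wm')
print(observe()['time_s'])
movep([.43,-.175,.31],[P,0,P-0.2]); hold(.3); snap('wrist','wb')
print(observe()['time_s'])
```

```text
1.9417
3.7583
```

View pics/wm.png

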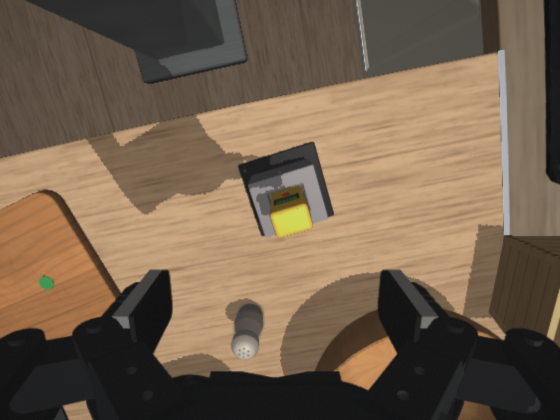

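View pics/wb.png

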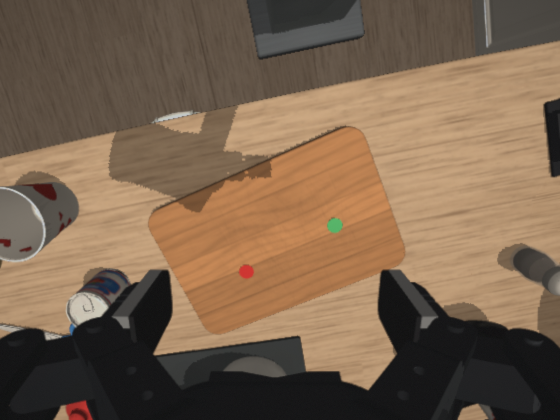

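Meter view: the yellow top is centred at about (291,220), with the display side facing the image top, and the holder base spans (240–333, 143–237). Board view: the green dot is at (335,225), the red dot at (246,271), and all board edges are visible.

Run:
```python
from h import *
s=load('wb');hsv=cv2.cvtColor(s['im'],cv2.COLOR_RGB2HSV);C=cloud(s)
H,S,V=[hsv[...,i].astype(int) for i in range(3)]
def cen(m,box):
    k=np.zeros_like(m);k[box[1]:box[3],box[0]:box[2]]=1;v,u=np.where(m&k.astype(bool));return [u.mean(),v.mean()],len(u)
g,n1=cen((H>45)&(H<90)&(S>120),(315,205,355,245)); r,n2=cen(((H<4)|(H>174))&(S>190),(228,253,265,290))
print(g,n1,r,n2); G,Rd=onplane(s,[g,r],.021); print('G,R',G.round(4),Rd.round(4), C[int(g[1]),int(g[0])].round(4))
m=(C[...,2]>.013)&(C[...,2]<.03); k=np.zeros(m.shape,bool);k[110:345,140:415]=1;m&=k
n,l,st,_=cv2.connectedComponentsWithStats(m.astype(np.uint8));i=1+st[1:,4].argmax();cn=cv2.findContours((l==i).astype(np.uint8),0,1)[0][0][:,0]
P=onplane(s,cn,.021)[:,:2].astype(np.float32);rc=cv2.minAreaRect(P);print('board',rc)
# refine: edges
c=np.array(rc[0]);b=cv2.boxPoints(rc)
for i in range(4):
    a,e=b[i],b[(i+1)%4];L=np.linalg.norm(e-a);t=(e-a)/L;nn=np.array([-t[1],t[0]])
    al=(P-a)@t;d=abs((P-a)@nn);q=P[(d<.006)&(al>.2*L)&(al<.8*L)]
    vx,vy,*_=cv2.fitLine(q,cv2.DIST_HUBER,0,.01,.01).ravel();print('edge',L,np.degrees(np.arctan2(vy,vx))%180,len(q))
s=load('wm');hsv=cv2.cvtColor(s['im'],cv2.COLOR_RGB2HSV);C=cloud(s)
H,S,V=[hsv[...,i].astype(int) for i in range(3)]
k=np.zeros(H.shape,bool);k[190:245,260:325]=1
m=k&(C[...,2]>.13)&(C[...,2]<.15);print('top z',np.median(C[m][:,2]),m.sum())
for nm,mm in(('depth',m),('col',k&(H>22)&(H<34)&(S>150)&(V>200))):
    cn=max(cv2.findContours(mm.astype(np.uint8),0,1)[0],key=cv2.contourArea)[:,0]
    print(nm,cv2.minAreaRect(onplane(s,cn,.14)[:,:2].astype(np.float32)))
k=np.zeros(H.shape,bool);k[130:245,230:340]=1
m=k&(C[...,2]>.055)&(C[...,2]<.075);print('holder top z',np.median(C[m][:,2]))
cn=max(cv2.findContours(m.astype(np.uint8),0,1)[0],key=cv2.contourArea)[:,0]
print('holder',cv2.minAreaRect(onplane(s,cn,.066)[:,:2].astype(np.float32)))
print('base',onplane(s,[[240,164],[314,143],[333,214],[264,236]],.004).round(4))
big=cv2.resize(s['im'][130:250,220:350,::-1],None,fx=5,fy=5,interpolation=2);cv2.imwrite('pics/wmz.png',big)
```

```text
[np.float64(334.42105263157896), np.float64(224.99248120300751)] 133 [np.float64(246.0948275862069), np.float64(271.1896551724138)] 116
G,R [ 0.5122 -0.1124  0.021 ] [ 0.5533 -0.2387  0.021 ] [ 0.5107 -0.1128  0.021 ]
board ((0.5159077644348145, -0.1874968409538269), (0.19970116019248962, 0.2979956269264221), 12.365914344787598)
edge 0.29799563 102.34286 131
edge 0.19970119 12.366825 75
edge 0.29799563 102.35375 119
edge 0.19970119 12.307495 85
top z 0.13887309805756087 1099
depth ((0.4534406065940857, 0.23028752207756042), (0.027035489678382874, 0.035262733697891235), 6.154030799865723)
col ((0.4554191529750824, 0.2305615395307541), (0.022791218012571335, 0.032574865967035294), 5.934787273406982)
holder top z 0.0651746584897746
holder ((0.4544341266155243, 0.2300683856010437), (0.06552775204181671, 0.07391397655010223), 5.877464771270752)
base [[0.4115 0.1795 0.004 ]
 [0.4042 0.2747 0.004 ]
 [0.4988 0.2836 0.004 ]
 [0.5107 0.1894 0.004 ]]
```

View pics/wmz.png

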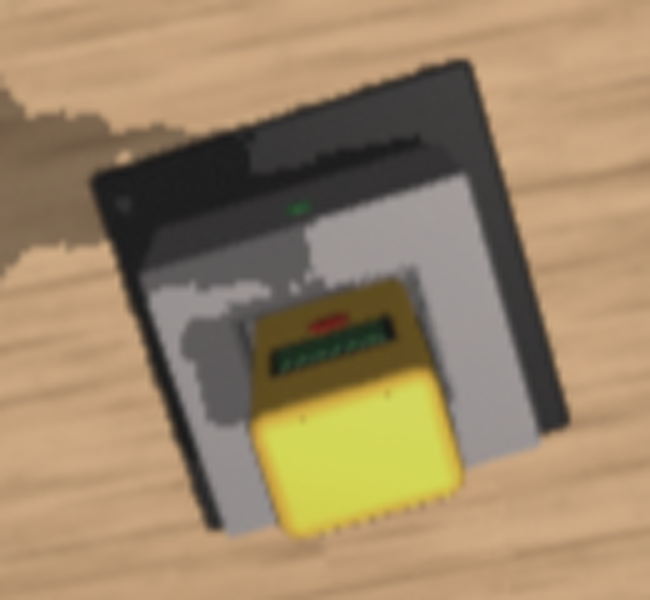

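Run:
```python
from h import *
P=np.pi; o=[P,0,P+np.radians(6.0)]; o[2]-=2*P
x,y=.4540,.2302
movep([x,y,.22],o); move_l([x,y,.094],feed=.1); hold(.2)
print(observe()['ft_force'],observe()['eef_pos'])
gripper_to(.02,40); hold(.3); q=observe(); print(q['ft_force'],q['eef_pos'],q['opening'],q['grasp_force'],q['time_s'])
move_l([x,y,.19],feed=.08); hold(.3); q=observe(); print(q['ft_force'],q['eef_pos'],q['tcp_rot'],q['opening'],q['grasp_force'],q['time_s'])
snap('wrist','lift'); snap('side','lifts')
a=cv2.imread('pics/lift.png');b=cv2.resize(cv2.imread('pics/lifts.png')[100:240,200:340],(420,420),interpolation=2)
c=np.hstack([cv2.resize(a,(380,285)),np.zeros((285,0,3),np.uint8)]);c=cv2.copyMakeBorder(c,0,135,0,0,0);cv2.imwrite('pics/l2.png',np.hstack([c,b]))
```

```text
[-0.0934498  -0.27818393 -0.01813834] [0.45436195 0.23031892 0.09453021]
[-1.4551145   1.37497006  2.54553924] [0.45406089 0.23023952 0.09410666] 0.03561512566006099 41.921753883361816 7.7083
[-0.78057879 -0.20537152 -1.25699084] [0.45386964 0.23015353 0.18973515] [-3.14151434e+00 -5.32888384e-04 -3.03692788e+00] 0.03526899578952193 41.69025778770447 9.3583
```

View pics/l2.png

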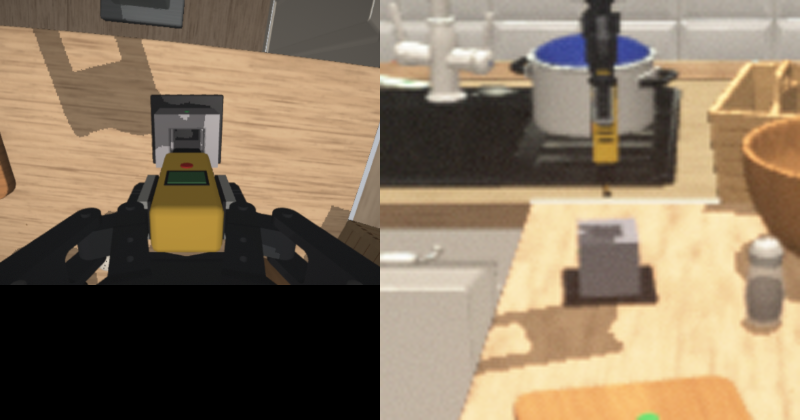

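The meter is held and out of the holder, whose pocket is empty at (187,140) in the left half. I'll check tilt from the depth reading, then move above the green dot.

Run:
```python
from h import *
def tilt(fn):
    s=load(fn);hsv=cv2.cvtColor(s['im'],cv2.COLOR_RGB2HSV);C=cloud(s);m=(hsv[...,0]>18)&(hsv[...,0]<36)&(hsv[...,1]>130)
    m[:200]=0;m[:,:200]=0;m[:,360:]=0
    q=observe();yaw=q['tcp_rot'][2]-np.pi
    p=C[m]-q['eef_pos'];c,sn=np.cos(yaw),np.sin(yaw)
    p=np.c_[p[:,0]*c+p[:,1]*sn,-p[:,0]*sn+p[:,1]*c,p[:,2]]  # meter-like frame
    zt=np.percentile(p[:,2],95);t=p[p[:,2]>zt-.004];print('top z',np.median(t[:,2]),'x',np.percentile(t[:,0],[2,98]),'y',np.percentile(t[:,1],[2,98]),'slope x,y',np.linalg.lstsq(np.c_[t[:,:2],np.ones(len(t))],t[:,2],rcond=None)[0][:2])
    f=p[(p[:,2]<zt-.01)&(p[:,0]<-.002)&(abs(p[:,1])<.015)];print('front: x=az+by+c',np.linalg.lstsq(np.c_[f[:,2],f[:,1],np.ones(len(f))],f[:,0],rcond=None)[0],f[:,2].min(),len(f))
tilt('lift')
P=np.pi;o=[P,0,-P+np.radians(12.35)]
movep([.5122,-.1124,.19],o);hold(.3);q=observe();print(q['ft_force'],q['eef_pos'],q['tcp_rot'],q['time_s']);snap('wrist','g');tilt('g')
snap('side','gs');snap('scene','gc')
a=cv2.resize(cv2.imread('pics/gs.png')[120:300,230:350],(400,600),interpolation=2);b=cv2.resize(cv2.imread('pics/gc.png')[130:265,230:320],(400,600),interpolation=2)
cv2.imwrite('pics/g2.png',np.hstack([a,b]))
```

```text
top z 0.04478149994525535 x [-0.0108508   0.01271198] y [-0.01674134  0.01621853] slope x,y [-0.53403216  0.00499764]
front: x=az+by+c [ 0.00282494  0.00228303 -0.01117521] -0.05632497317420662 3396
[-0.05425038 -1.39977014 -1.16766362] [ 0.51234714 -0.11159571  0.19003499] [-3.14158514e+00  6.52722026e-05 -2.92466810e+00] 11.0667
top z 0.04493221019214193 x [-0.01083847  0.01291502] y [-0.0166078   0.01635512] slope x,y [-0.61766917  0.00555666]
front: x=az+by+c [ 0.00287154  0.00118755 -0.01103943] -0.04086130808635591 3394
```

View pics/g2.png

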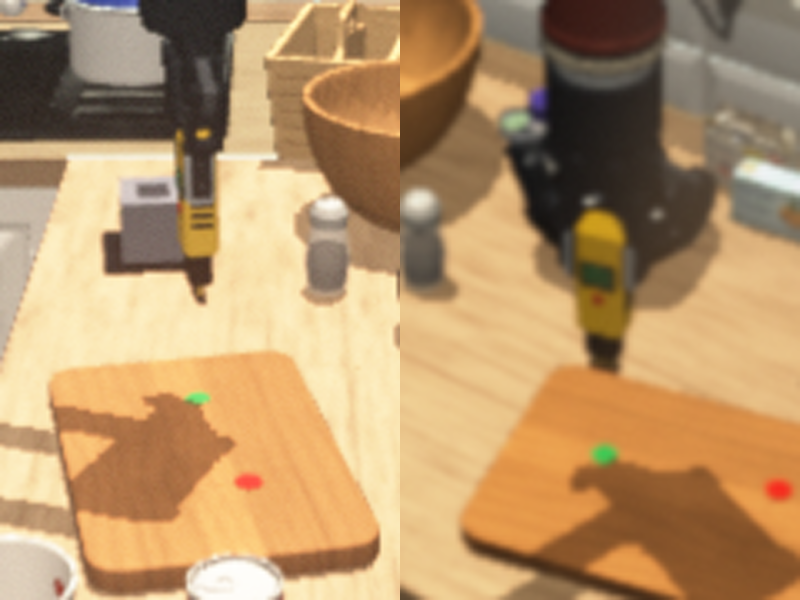

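The meter is upright (slope 0.003) and above the green dot. Next I'll press it, guided by force.

```bash
cat >> h.py <<'E'
def fz(n=8):
    v=[]
    for _ in range(n): hold(.03);v.append(observe()['ft_force'][2])
    return np.mean(v),np.std(v)
def press(x,y):
    move_l([x,y,.109],feed=.08);hold(.2);f0,sd=fz();print('base',f0,sd,observe()['eef_pos'])
    z=.1045;con=[]
    for k in range(14):
        move_l([x,y,z],feed=.02);hold(.1);d=fz(5)[0]-f0;q=observe();con.append((q['eef_pos'][2],d));print(q['eef_pos'].round(4),round(d,2))
        if d>2.4: break
        z-=.0015 if d<.5 else min(.0015,max(.0003,(2.6-d)/400))
    q=observe();print(q['time_s'],q['tcp_rot'],q['eef_pos'])
    return f0
E
python3 - <<'E'
from h import *
x,y=.5122-.0008*np.cos(.2156),-.1124-.0008*np.sin(.2156)
press(x,y);snap('side','pg');snap('scene','pgc');snap('wrist','pgw');hold(1.2)
print(fz(),observe()['time_s'])
a=cv2.resize(cv2.imread('pics/pg.png')[180:270,250:320],(466,600),interpolation=2);b=cv2.resize(cv2.imread('pics/pgc.png')[180:250,250:290],(334,585),interpolation=2);b=cv2.copyMakeBorder(b,0,15,0,0,0)
cv2.imwrite('pics/pg2.png',np.hstack([a,b]))
E
```

```text
base -1.1038068649182025 0.37416485007038824 [ 0.51144801 -0.11257288  0.10909384]
[ 0.5114 -0.1126  0.1046] 1.15
[ 0.5115 -0.1126  0.1031] 1.38
[ 0.5115 -0.1126  0.1016] 2.4
[ 0.5115 -0.1126  0.101 ] 2.09
[ 0.5115 -0.1126  0.0998] 2.87
15.5583 [-3.14148312e+00  1.14436123e-04 -2.92607470e+00] [ 0.51147557 -0.11261428  0.09976188]
(np.float64(1.912972436893429), np.float64(0.2687088420994073)) 17.175
```

View pics/pg2.png

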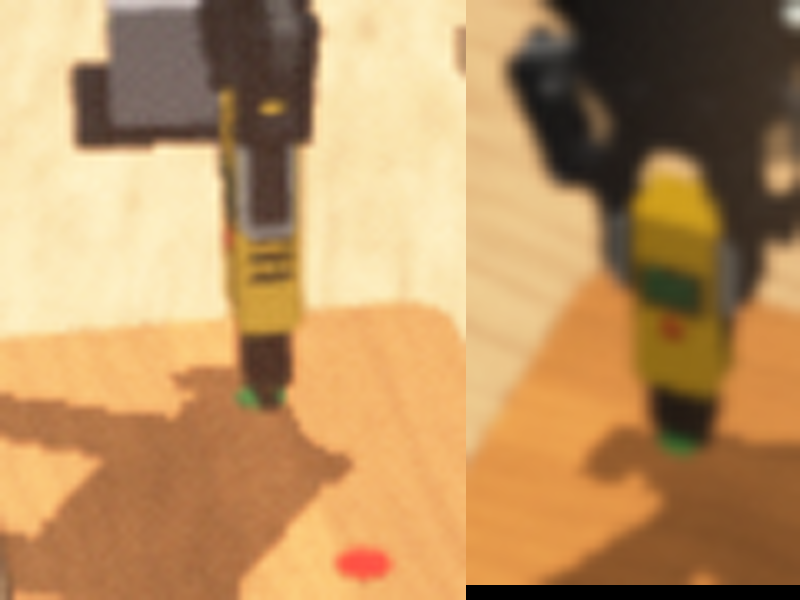

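The foot is centred on the green dot in both views (side (262,398), green showing equally on both sides) with about 3 N. That is about 5 mm in, so contact was at TCP z≈0.1048. I'll lift and press the red dot at z≈0.1008.

Run:
```python
from h import *
from scipy.spatial.transform import Rotation
q=observe();x0,y0,_=q['eef_pos'];move_l([x0,y0,.15],feed=.08)
x,y=.5533-.0008*np.cos(.2156),-.2387-.0008*np.sin(.2156)
move_l([x,y,.15],feed=.12,rotation=[np.pi,0,-np.pi+np.radians(12.35)]);hold(.2)
move_l([x,y,.109],feed=.08);hold(.3);f0=fz(15)[0]
move_l([x,y,.1009],feed=.02);hold(.4);f1=fz(20);q=observe();print(f0,f1,f1[0]-f0,q['eef_pos'],q['tcp_rot'],q['opening'],q['time_s'])
snap('side','pr');snap('scene','prc')
a=cv2.resize(cv2.imread('pics/pr.png')[195:285,270:340],(466,600),interpolation=2);b=cv2.resize(cv2.imread('pics/prc.png')[190:260,290:330],(334,585),interpolation=2);b=cv2.copyMakeBorder(b,0,15,0,0,0)
cv2.imwrite('pics/pr2.png',np.hstack([a,b]))
```

```text
-1.2359320660908624 (np.float64(1.536634734434207), np.float64(0.6116919116725973)) 2.7725668005250697 [ 0.55251254 -0.23888204  0.1009008 ] [-3.14156092e+00 -1.76256363e-06 -2.92606170e+00] 0.03570221276656066 22.4917
```

View pics/pr2.png

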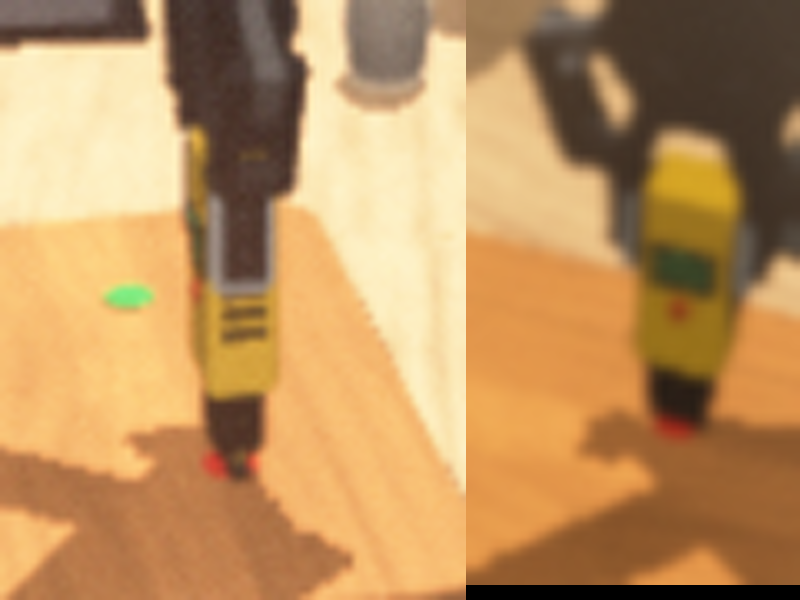

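The foot sits on the middle of the red dot. Its near end at (238,465) is offset only by the board's yaw, and the force is 2.8 N. I'll hold a moment longer and hand in.

Run:
```python
from h import *
hold(1.2);print(fz(),observe()['eef_pos'],observe()['time_s']);print(job_done())
```

```text
(np.float64(1.5393079187433973), np.float64(0.5338756559897851)) [ 0.55252431 -0.23886194  0.10091093] 24.0583
the job is handed in; nothing more can be done
None
```

I pressed the meter on the green dot for over a second at about 3 N (about 5 mm in), lifted it clear, then pressed it on the red dot at about 2.8 N, roughly half way in. I handed the job in at 24 s with the meter still held there, upright and along the grain.

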